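# Load the weld test plate and unclip its cassette

### The arm

A 6-joint arm with a two-finger parallel gripper is mounted at the origin on the work surface. World frame = base frame: x ahead of the robot, y to its left, z up, the work surface at z = 0. Lengths are in m, angles in rad, forces in N, time in s.
With the tool pointing down it reaches from about 0.325 to 0.9 m from the base axis. Payload 6.1 kg.
Tool frame: the origin (TCP) lies at the very end of the fingers, on their centre line; the grasp point (between the pads) lies 19 mm behind it (hold_point_z is the distance from the TCP to the grasp point, in m); z points along the fingers, x is the direction in which the jaws open and shut, and the axes are right-handed (so a half turn about z gives the same grasp; the last joint's range is limited). The gripper opens to 87 mm and grips with 3 to 60 N. Pads are 19 mm wide; open, the fingers measure 117 mm over their backs; the gripper's body (75 mm by 190 mm) begins 51 mm behind the grasp point.
Start: joints at [-1.367, 0.22, 1.526, -0, 1.395, -0.126], TCP at [0.202, -0.591, 0.223] pointing down, gripper open.
Joint ranges: [-2.98, 2.98], [-0.91, 2.08], [0.09, 2.57], [-1.24, 4.39], [0.2, 2.65], [-2.68, 2.68]. Speed limits (rad/s): [2.57, 2.57, 3.01, 3.14, 3.14, 3.14].

### API

Orientations are given as a 3x3 rotation matrix whose columns are the frame's x, y, z axes.
In Python, from station import * gives the robot as it stands. The module is installed in compiled form; this text tells all that it offers.
- The arm moves only by the tool apply_moves, never from a script. Its argument "commands" is a list of rows, each a list of 4 numbers: the shift along the tool's x, y, z in m, then the turn about the tool's z in rad. In form: [[x, y, z, yaw], ...]. A call has 1 to 12 rows; each row is the pose to reach, as a shift and turn from the pose measured when the call began, along the tool's axes at that moment; what a row does not reach only later rows make up. A row lasts 1/8 s, in which the tool goes at most 62.5 mm and 10.7 degrees, less where a joint would pass 70% of its speed; a pose out of reach is approached as far as the arm can. A call with a gripper value outside its range is refused whole. "grip" is the finger opening in m, from 0 to 0.087, set as the call begins (left out, the last holds). The fingers move at their own pace and stop on an object; "newtons" is the grip in N (left out, the last holds). Time passes only in rows, so rows that repeat a pose let the fingers close. It gives the time, the measured TCP pose, the force and the opening at its end, in the units of the state.
- read_state(): the state, without advancing time (a new reading comes with each control period).
- read_camera(name): name is "side" or "top"; returns the picture (400x640x3 uint8, blue, green, red); there is no depth.
- get_calibration(name): a dict with "fx", "fy", "cx", "cy" (pixels), "k1" (the pictures are not rectified: a ray, as slopes to the right and down, at radius r is drawn at 1 + k1 r^2 times it, then the intrinsics apply), "position" and "rotation" of the camera in the world. Camera axes: x right, y down, z forward; pixel columns grow to the right and rows downward; lengths in m; the calibration is good to about 2 mm. A picture is of the moment at which its call begins. get_calibration takes no time and is no camera call.
- hand_in(): hands the job in, once; it reports no verdict.
The state is a dict: "time_s": time; "joint_positions": joint angles; "qvel": joint speeds; "effort": joint torques, N m; "ee_pos": TCP position; "eef_rot": TCP orientation; "force": force on the tool from outside, world axes, zero at the start; "moment": the same for the moment, N m; "grip_width": finger opening in m.
Only numpy, scipy, OpenCV 4.12 (cv2) and the standard library are available. Lean on these libraries where they do the work, as an engineer would, in place of code of your own. Each camera call takes 0.05 s, during which the arm holds its last target.

### The job

Lift the flat steel weld test plate out of its wooden rest and slide it edgewise, fully home, into the slot on top of the plate cassette while the cassette is still clipped in its dock. Then pinch the cassette's two side catches together to free it and lift the loaded cassette upright at least 10 cm above its seat. Finish while still holding it there, pinched between the fingers, with the plate in it; leave the brush, the can and the hammer alone.

Things in the scene. Friction and masses are not known exactly. Their poses are not given: they have to be found in the camera images.
- plate_center (a point): Centre of the weld test plate: bare flat steel, 50 wide (its x) x 8 thick (its y) x 110 tall (its z), about 0.33 kg, alike either way round or up. It starts standing upright in the slot of the wooden rest with its lower 35 mm inside; draw it straight up at least 40 mm.
- rest: Wooden rest fixed to the bench: block 96 (x) x 64 (y) x 45 high, origin at the centre of its underside; slot 53 (x) x 10.5 (y) from its top down to 10 mm above the bench, in which the plate starts.
- cassette_grip (a point): Point inside the cassette midway between its two bare-metal finger pads, 65 mm above its underside. Pads: 28 wide (x) x 28 high, centred at this height, outer faces at y = +31 and -31 mm (62 over both at rest, 48 fully pressed). A plate fully home has its centre at this very point and stands 40 mm out above the cassette's top, which is 15 mm above this point.
- cassette: Grey plate cassette, a block 70 (x) x 40 (y) x 80 high, about 0.25 kg; origin at the centre of its underside, x along the slot, y across it towards the left catch, z up. Slot centred in its top, 55 (x) x 11 (y), 70 deep; bevelled lips widen the mouth to 64 x 20. It starts clipped in the dock.
- dock: Metal dock fixed to the bench, base 116 x 116 x 12 high, origin at the centre of its underside. Two brackets (y = +/-32.5 to 48 mm) rise to 50 mm above the bench and hook the catches' teeth: the cassette can rise only 2 mm until both catches are pressed. The finger pads stand clear above them, 63 to 91 mm above the bench.
- dock_seat (a point): Centre of the dock's seat, 12 mm above the bench, where the cassette's underside rests; axes parallel to the cassette's at the start, with about 1.5 mm sideways play. The cassette leaves straight up and is clear of the brackets once raised 40 mm.
- catch_left (a joint): Sprung catch on the cassette's +y side: 0 at rest (hooked), grows as its pad is pressed inwards, 0.007 m fully in; unhooked from about 0.005. Needs about 4 N at rest, 7.5 N fully in. A grip of about 30 N holds both catches in and carries the loaded cassette.
- catch_right (a joint): The same catch on the cassette's -y side.
- brush: Bystander: a brush lying flat on the bench, to be left alone.
- can: Bystander: a metal can, 60 across and 110 high, standing on the bench, to be left alone.
- hammer: Bystander: a hammer lying flat on the bench, to be left alone.
Mind the look-alikes: they are no part of the job. Leave any green or yellow look-alike of the cassette alone. Leave any turquoise look-alike of the dock alone.

How it is judged:
On the way, in this order (a step that is already met when the one before it is completed fails the run):
1. the plate stands fully home in the slot of the cassette, which is still clipped in the dock (distance between plate_center and cassette_grip below 0.009 m and angle between the y axis of plate_center and the y axis of cassette_grip, either way round below 0.15 rad and angle between the z axis of plate_center and the z axis of cassette_grip, either way round below 0.15 rad and z of cassette_grip in the frame of dock_seat below 0.071 m and value of joint each of catch_left, catch_right below 0.003 m), for 0.2 s.
2. both side catches are pinched in while the cassette, with the plate in it, is still in the dock (distance between plate_center and cassette_grip below 0.009 m and angle between the y axis of plate_center and the y axis of cassette_grip, either way round below 0.15 rad and angle between the z axis of plate_center and the z axis of cassette_grip, either way round below 0.15 rad and z of cassette_grip in the frame of dock_seat below 0.085 m and value of joint each of catch_left, catch_right above 0.004 m), for 0.05 s.
At the end, for the whole second after the job is handed in: Fingers hold the cassette upright (0.25 rad) and still (0.03 m/s), both catches in over 4 mm, raised over 90 mm above its seat, touching no dock, rest or bystander; plate home in its slot (centre within 9 mm of the cassette's grip point, within 0.15 rad) (distance between plate_center and cassette_grip below 0.009 m and angle between the y axis of plate_center and the y axis of cassette_grip, either way round below 0.15 rad and angle between the z axis of plate_center and the z axis of cassette_grip, either way round below 0.15 rad and z of cassette_grip in the frame of dock_seat above 0.155 m and value of joint each of catch_left, catch_right above 0.004 m and contact force between cassette and the fingers above 2 N and angle between cassette's own z axis and vertical below 0.25 rad and linear speed of cassette below 0.03 m/s and contact force between cassette and dock below 0.2 N and contact force between cassette and rest below 0.2 N and contact force between cassette and brush below 0.2 N and contact force between cassette and can below 0.2 N and contact force between cassette and hammer below 0.2 N); the arm keeps its last pose, push and grip.
It fails at once if the brush is pushed more than 30 mm (distance of brush from where it was at the start of the episode above 0.03 m).
It fails at once if the can is pushed more than 30 mm (distance of can from where it was at the start of the episode above 0.03 m).
It fails at once if the hammer is pushed more than 30 mm (distance of hammer from where it was at the start of the episode above 0.03 m).
It also fails if it takes over 64 s, if anything falls off the work surface, if the arm or the gripper's body presses on something with over 40 N, if the wrist force passes 120 N, or if a joint passes its speed limit or range.

## Working session

There is one attempt and no reset: what is moved stays moved. The work goes in short steps, Python scripts to look and compute and a tool call to move; the robot and the scene stay as the last step left them, time stands still between calls to the robot, and variables do not carry over. Pictures are saved under pics/ and viewed, and the job is handed in when it is done.

Besides the shell and the picture viewer there is one more tool, called by a JSON object that holds its "method" and its "body", one argument or row to a line. apply_moves: Moves the arm, as the interface text tells. Its arguments: {"type":"object","properties":{"commands":{"type":"array","items":{"type":"array","items":{"type":"number"}}},"grip":{"type":"number"},"newtons":{"type":"number"}},"required":["commands"]}

```bash
mkdir -p pics; python3 - <<'E'
from station import *
import cv2,json
for n in("side","top"):
    im=read_camera(n); cv2.imwrite(f"pics/{n}0.png",im)
    print(n,get_calibration(n))
s=read_state()
for k in s: print(k,s[k])
E
```

```text
side {'fx': 488.92016022026286, 'fy': 488.92016022026286, 'cx': 319.6925373453897, 'cy': 197.45901656546621, 'k1': -0.12240787496541193, 'position': array([0.17173569, 0.75478057, 0.7294082 ]), 'rotation': array([[-0.89429083, -0.24566042,  0.37402522],
       [-0.44720474,  0.52027914, -0.72754213],
       [-0.01586922, -0.8179001 , -0.57514136]])}
top {'fx': 364.8487100123089, 'fy': 364.8487100123089, 'cx': 327.3372028149297, 'cy': 197.21085656908156, 'k1': -0.018050180385924545, 'position': array([ 0.46552757, -0.08249586,  0.88449447]), 'rotation': array([[-0.00675595, -0.98230429,  0.18717008],
       [-0.999865  ,  0.00383224, -0.01597805],
       [ 0.01497802, -0.18725276, -0.98219757]])}
time_s 0.1
joint_positions [-1.36709502e+00  2.21131630e-01  1.52749757e+00  5.40099507e-06
  1.39469814e+00 -1.26109442e-01]
qvel [ 7.14132966e-05 -1.40458966e-03 -1.83784484e-03 -1.76093489e-03
  1.13666600e-03 -2.51537117e-05]
effort [ 8.41898818e-04 -4.95940268e+01 -3.88520265e+01  6.98027294e-02
  5.14288538e-02 -2.61293997e-05]
ee_pos [ 0.20229398 -0.59076765  0.22155588]
eef_rot [[ 3.23862790e-01 -9.46103997e-01 -3.45711063e-04]
 [-9.46102497e-01 -3.23862897e-01  1.69989349e-03]
 [-1.72023901e-03 -2.23454148e-04 -9.99998495e-01]]
force [ 0.52329607 -0.35260037 -0.37057596]
moment [-0.00427438  0.01938705  0.0187016 ]
grip_width 0.08720705066662554
```

View pics/top0.png

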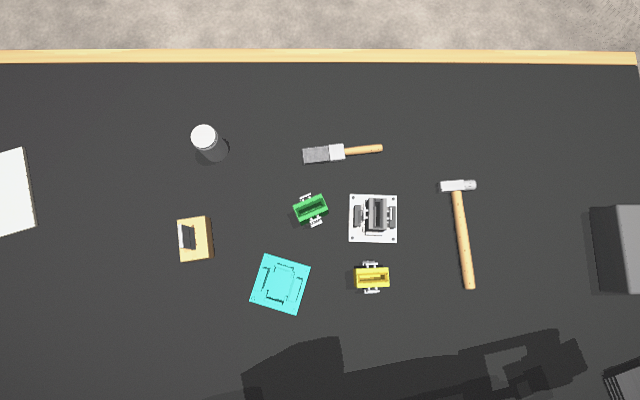

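View pics/side0.png

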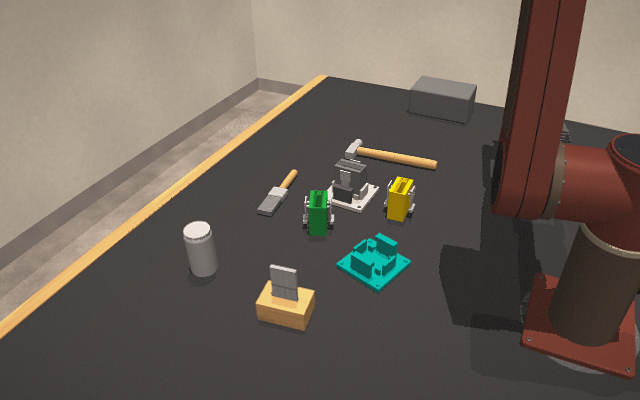

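Candidates in the top view:
- **Cassette:** grey one in the metal dock (375,216). The green (311,208) and yellow (372,277) are look-alikes.
- **Dock:** silver (373,218). The turquoise (280,284) is a look-alike.
- **Plate:** grey plate in the wooden rest (190,238).

I choose the grey cassette in the silver dock and check it in close crops.

```bash
python3 - <<'E'
import cv2,numpy as np
t=cv2.imread("pics/top0.png");s=cv2.imread("pics/side0.png")
def c(im,x,y,w,h,k): return cv2.resize(im[y:y+h,x:x+w],None,fx=k,fy=k,interpolation=cv2.INTER_NEAREST)
a=np.hstack([c(t,340,185,66,66,6),c(t,165,205,60,66,6)]);cv2.imwrite("pics/c_top.png",a)
b=np.hstack([c(s,320,150,66,66,6),c(s,250,258,66,72,6)[:396]]);cv2.imwrite("pics/c_side.png",b)
E
```

```text
(no output)
```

View pics/c_top.png

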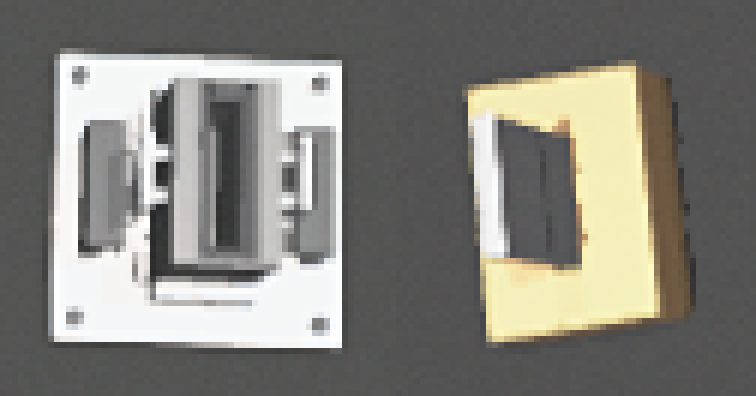

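View pics/c_side.png

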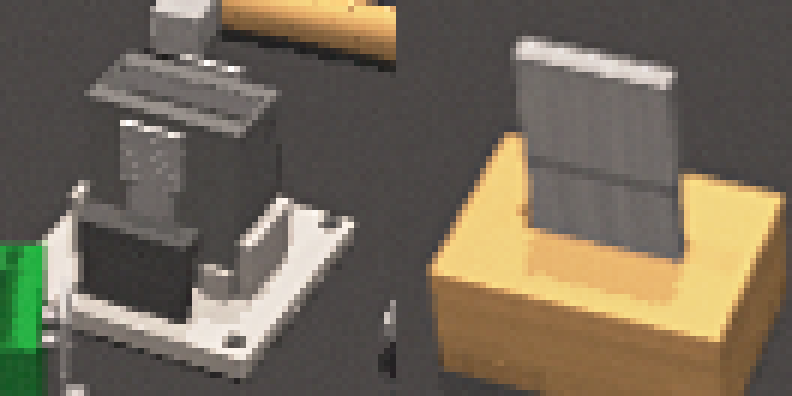

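```bash
cat > h.py <<'E'
import cv2,numpy as np
from station import *
def ray(n,uv):
    c=get_calibration(n);d0=((np.array(uv,float).reshape(-1,2)-[c['cx'],c['cy']])/[c['fx'],c['fy']])
    K=np.eye(3);p=cv2.undistortPoints(d0.reshape(-1,1,2),K,np.array([c['k1'],0,0,0.])).reshape(-1,2)
    d=np.c_[p,np.ones(len(p))]@np.array(c['rotation']).T
    return np.array(c['position']),d
def onz(n,uv,z):
    o,d=ray(n,uv);return (o+d*((z-o[2])/d[:,2])[:,None])[:,:2]
def rect(n,mask,z,label):
    cs,_=cv2.findContours(mask.astype(np.uint8),cv2.RETR_EXTERNAL,cv2.CHAIN_APPROX_NONE)
    k=max(cs,key=cv2.contourArea)
    P=onz(n,k.reshape(-1,2),z)
    r=cv2.minAreaRect((P*1000).astype(np.float32));print(n,label,np.round(r[0],1),np.round(r[1],1),round(r[2],1),len(k))
    return r
def box(m,x,y,w,h):
    o=np.zeros_like(m);o[y:y+h,x:x+w]=m[y:y+h,x:x+w];return o
E
python3 - <<'E'
from h import *
t=cv2.imread("pics/top0.png");s=cv2.imread("pics/side0.png")
g=t.min(2);hsv=cv2.cvtColor(t,cv2.COLOR_BGR2HSV)
rect("top",box(g>190,340,185,66,66),.012,"dock")
y=(hsv[...,1]>60)&(hsv[...,2]>190)
y=box(y,165,205,60,66);rect("top",y,.045,"rest")
p=box((hsv[...,1]<40)&(hsv[...,2]>170),165,205,60,66);rect("top",p,.120,"platetop")
gs=s.max(2);hs=cv2.cvtColor(s,cv2.COLOR_BGR2HSV)
p=box((hs[...,1]<60)&(gs>155),250,258,66,20);rect("side",p,.120,"platetop")
p=box((hs[...,1]>60)&(gs>205),250,258,66,65);rect("side",p,.045,"rest")
# cassette top corners, read by eye
for n,off,c in(("top",(340,185),[(172,80),(283,80),(283,262),(172,262)]),("side",(320,150),[(127,55),(280,92),(242,135),(86,93)])):
    q=onz(n,np.array(c)/6+np.array(off)-.5,.092);print(n,np.round(q*1000,1).tolist(),q.mean(0))
E
```

```text
top dock [ 580.8 -205.3] [114.1 115.4] 87.7 186
top rest [531.4 213.4] [96.9 64.2] 8.7 224
top platetop [532.  213.1] [50.6  8.9] 8.6 51
side platetop [529.9 211. ] [49.  8.] 9.0 53
side rest [530.2 210.1] [96.3 64.2] 9.1 164
top [[614.8, -185.8], [614.6, -226.9], [547.3, -224.4], [547.5, -184.0]] [ 0.58103809 -0.20529798]
side [[614.8, -228.5], [544.5, -228.1], [545.9, -190.2], [617.4, -193.0]] [ 0.58066422 -0.20994928]
```

```bash
cat >> h.py <<'E'
def go(x,y,z,ang):
    "tool x-axis world angle deg; prints row"
    s=read_state();R=np.array(s['eef_rot']);d=R.T@(np.array([x,y,z])-s['ee_pos'])
    a=np.degrees(np.arctan2(R[1,0],R[0,0]));yaw=np.radians((a-ang+90)%180-90)
    print("row",np.round(d,4),round(yaw,4),"| t",round(s['time_s'],2),"tcp",np.round(s['ee_pos'],4),"ang",round(a,2),"tilt",np.round(R[:2,2],4),"F",np.round(s['force'],1),"M",np.round(s['moment'],2),"w",round(s['grip_width'],4),"q",np.round(s['joint_positions'],2))
E
python3 -c "
from h import *
go(.531,.2125,.2,-81.1)"
```

```text
row [-0.6535 -0.5711  0.0228] 0.1745 | t 0.1 tcp [ 0.2023 -0.5908  0.2216] ang -71.1 tilt [-0.0003  0.0017] F [ 0.5 -0.4 -0.4] M [-0.    0.02  0.02] w 0.0872 q [-1.37  0.22  1.53  0.    1.39 -0.13]
```

{"method": "apply_moves", "body": {
  "commands": [
    [-0.1,-0.087,0.0,0.03],
    [-0.3,-0.26,0.0,0.08],
    [-0.5,-0.44,0.0,0.13],
    [-0.6535,-0.571,0.02,0.1745],
    [-0.6535,-0.571,0.02,0.1745],
    [-0.6535,-0.571,0.02,0.1745],
    [-0.6535,-0.571,0.02,0.1745],
    [-0.6535,-0.571,0.02,0.1745],
    [-0.6535,-0.571,0.02,0.1745],
    [-0.6535,-0.571,0.02,0.1745],
    [-0.6535,-0.571,0.02,0.1745],
    [-0.6535,-0.571,0.02,0.1745]
  ],
  "grip": 0.06
}}

```text
time_s: 1.6
ee_pos: [0.4863, 0.1049, 0.206]
eef_rot: [[0.155, -0.988, -0.0], [-0.988, -0.155, 0.001], [-0.001, -0.0, -1.0]]
force: [1.0, -1.0, 0.3]
grip_width: 0.0602
```

```bash
python3 -c "
from h import *
go(.531,.2125,.15,-81.1)"
```

```text
row [-0.0993 -0.0609  0.0562] 0.0003 | t 1.6 tcp [0.4863 0.1049 0.206 ] ang -81.08 tilt [-0.0001  0.0015] F [ 1.  -1.   0.3] M [-0.01 -0.03 -0.05] w 0.0602 q [ 0.05 -0.08  1.87  0.    1.35  1.47]
```

{"method": "apply_moves", "body": {
  "commands": [
    [-0.05,-0.03,0.02,0],
    [-0.0993,-0.0609,0.04,0],
    [-0.0993,-0.0609,0.056,0],
    [-0.0993,-0.0609,0.056,0],
    [-0.0993,-0.0609,0.056,0],
    [-0.0993,-0.0609,0.056,0]
  ]
}}

```text
time_s: 2.35
ee_pos: [0.5318, 0.2115, 0.1516]
eef_rot: [[0.153, -0.988, 0.002], [-0.988, -0.153, 0.002], [-0.002, -0.002, -1.0]]
force: [1.0, -0.9, -0.6]
grip_width: 0.0603
```

```bash
python3 -c "
from h import *
go(.531,.2125,.088,-81.1)
t=read_camera('top');s=read_camera('side')
a=cv2.resize(s[150:350,190:390],None,fx=3,fy=3)[:, :];cv2.imwrite('pics/a1.png',a)
cv2.imwrite('pics/a2.png',cv2.resize(t[170:290,120:260],None,fx=5,fy=5))"
```

```text
row [-0.001   0.0007  0.0636] -0.0014 | t 2.35 tcp [0.5318 0.2115 0.1516] ang -81.18 tilt [0.0021 0.0019] F [ 1.  -0.9 -0.6] M [0.02 0.04 0.02] w 0.0603 q [0.24 0.15 1.74 0.   1.25 1.66]
```

View pics/a1.png

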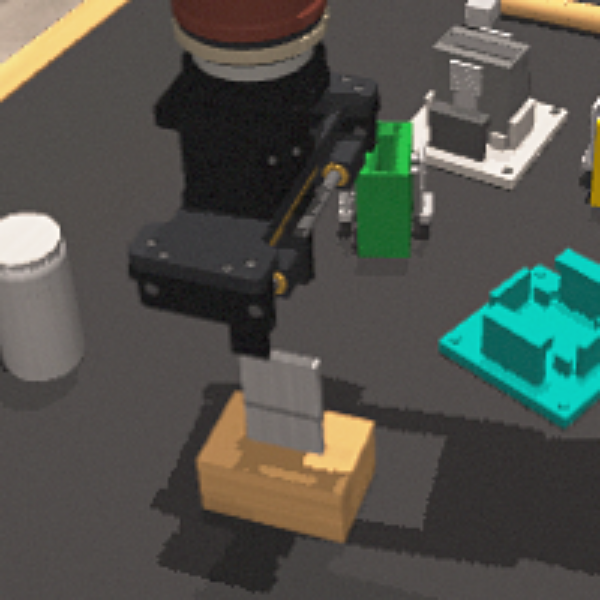

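View pics/a2.png

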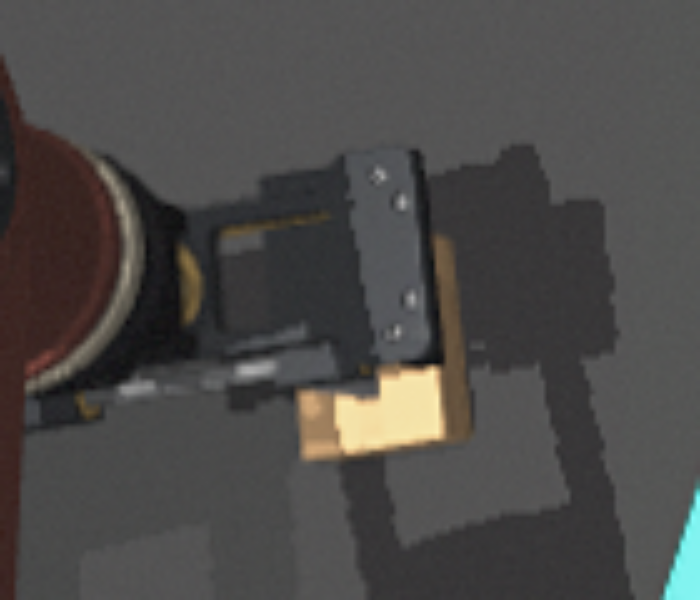

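```bash
cat >> h.py <<'E'
def proj(n,P):
    c=get_calibration(n);R=np.array(c['rotation']);P=np.array(P,float).reshape(-1,3)
    K=np.array([[c['fx'],0,c['cx']],[0,c['fy'],c['cy']],[0,0,1]])
    return cv2.projectPoints(P,cv2.Rodrigues(R.T)[0],-R.T@np.array(c['position']),K,np.array([c['k1'],0,0,0.]))[0].reshape(-1,2)
E
python3 -c "
from h import *
s=read_state();R=np.array(s['eef_rot']);p=np.array(s['ee_pos'])
def f(n,o,k,q): print(n,np.round((proj(n,q)-o)*k,0).tolist())
near=[p+R@[-.030-t,w,0] for t in(0,.015) for w in(-.0095,.0095)]
f('side',[190,150],3,near)
pl=np.array([.531,.2122,.12]);f('side',[190,150],3,[pl+R@[0,w,0] for w in(-.025,.025)])
"
```

```text
side [[236.0, 345.0], [267.0, 352.0], [226.0, 363.0], [257.0, 369.0]]
side [[236.0, 347.0], [313.0, 363.0]]
```

{"method": "apply_moves", "body": {
  "commands": [
    [-0.001,0.0007,0.03,0],
    [-0.001,0.0007,0.055,0],
    [-0.001,0.0007,0.0636,0],
    [-0.001,0.0007,0.0636,0],
    [-0.001,0.0007,0.0636,0]
  ]
}}

```text
time_s: 3.08
ee_pos: [0.5319, 0.213, 0.0892]
eef_rot: [[0.154, -0.988, 0.004], [-0.988, -0.154, 0.002], [-0.002, -0.004, -1.0]]
force: [-0.4, -0.1, 0.4]
grip_width: 0.06
```

```bash
python3 -c "
from h import *
go(.531,.2125,.088,-81.1)
s=read_camera('side')
a=cv2.resize(s[220:330,230:330],None,fx=5,fy=5);cv2.imwrite('pics/a3.png',a)"
```

```text
row [0.0003 0.001  0.0012] -0.0012 | t 3.08 tcp [0.5319 0.213  0.0892] ang -81.17 tilt [0.0039 0.0024] F [-0.4 -0.1  0.4] M [0.01 0.01 0.01] w 0.06 q [0.24 0.23 1.78 0.   1.13 1.66]
```

View pics/a3.png

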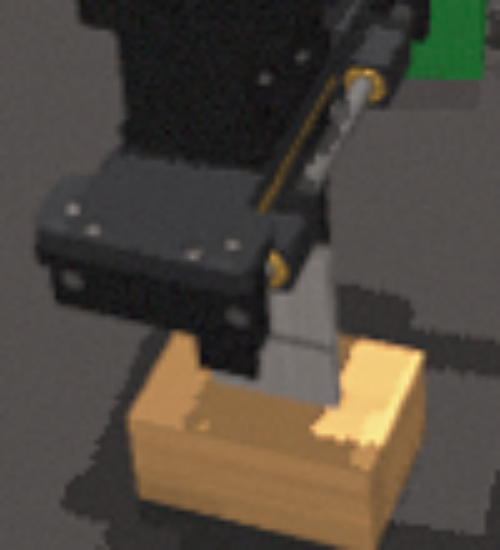

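{"method": "apply_moves", "body": {
  "commands": [
    [0,0.001,0.001,0],
    [0,0.001,0.001,0],
    [0,0.001,0.001,0],
    [0,0.001,0.001,0],
    [0,0.001,0.001,0],
    [0,0.001,0.001,0]
  ],
  "grip": 0.0,
  "newtons": 8
}}

```text
time_s: 3.88
ee_pos: [0.5309, 0.2129, 0.0882]
eef_rot: [[0.154, -0.988, 0.004], [-0.988, -0.154, 0.003], [-0.002, -0.004, -1.0]]
force: [-0.5, 2.4, -0.1]
grip_width: 0.0079
```

```bash
python3 -c "
from h import *
go(.531,.2125,.088,-81.1)"
```

```text
row [0.0004 0.     0.0002] -0.0011 | t 3.88 tcp [0.5309 0.2129 0.0882] ang -81.16 tilt [0.004  0.0025] F [-0.5  2.4 -0.1] M [ 0.32  0.07 -0.02] w 0.0079 q [0.24 0.23 1.79 0.   1.12 1.66]
```

{"method": "apply_moves", "body": {
  "commands": [
    [0,0,0,0],
    [0,0,0,0],
    [0,0,-0.01,0],
    [0,0,-0.025,0],
    [0,0,-0.04,0],
    [0,0,-0.06,0],
    [0,0,-0.08,0],
    [0,0,-0.11,0],
    [0,0,-0.13,0],
    [0,0,-0.13,0],
    [0,0,-0.13,0]
  ],
  "newtons": 40
}}

```text
time_s: 5.25
ee_pos: [0.5298, 0.2124, 0.2172]
eef_rot: [[0.154, -0.988, 0.002], [-0.988, -0.154, 0.002], [-0.002, -0.003, -1.0]]
force: [0.2, 1.1, -3.9]
grip_width: 0.008
```

```bash
python3 -c "
from h import *
go(.581,-.2065,.22,-92)
s=read_camera('side');t=read_camera('top')
cv2.imwrite('pics/b1.png',cv2.resize(s[130:330,190:390],None,fx=3,fy=3))
cv2.imwrite('pics/b2.png',t)"
```

```text
row [ 0.4218  0.0137 -0.0036] 0.1891 | t 5.25 tcp [0.5298 0.2124 0.2172] ang -81.17 tilt [0.0025 0.0021] F [ 0.2  1.1 -3.9] M [ 0.03  0.03 -0.01] w 0.008 q [0.24 0.09 1.68 0.   1.37 1.66]
```

View pics/b1.png

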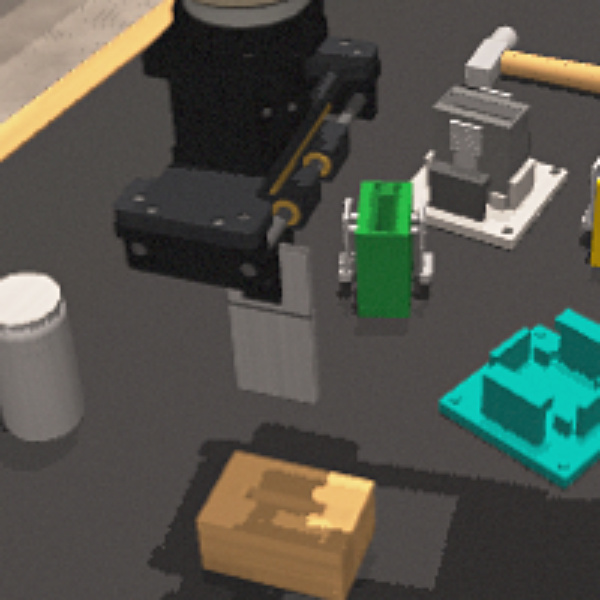

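{"method": "apply_moves", "body": {
  "commands": [
    [0.04,0.001,-0.003,0.02],
    [0.1,0.003,-0.003,0.05],
    [0.16,0.005,-0.003,0.08],
    [0.22,0.007,-0.003,0.1],
    [0.28,0.009,-0.003,0.13],
    [0.34,0.011,-0.003,0.16],
    [0.39,0.0125,-0.003,0.18],
    [0.4218,0.0137,-0.0036,0.189],
    [0.4218,0.0137,-0.0036,0.189],
    [0.4218,0.0137,-0.0036,0.189],
    [0.4218,0.0137,-0.0036,0.189],
    [0.4218,0.0137,-0.0036,0.189]
  ]
}}

```text
time_s: 6.85
ee_pos: [0.5808, -0.2056, 0.2194]
eef_rot: [[-0.033, -0.999, 0.001], [-0.999, 0.033, 0.002], [-0.002, -0.001, -1.0]]
force: [-0.2, 0.2, -4.6]
grip_width: 0.0075
```

```bash
python3 -c "
from h import *
go(.581,-.207,.19,-92)"
```

```text
row [ 0.0015 -0.0002  0.0294] 0.0015 | t 6.85 tcp [ 0.5808 -0.2056  0.2194] ang -91.91 tilt [0.0012 0.0019] F [-0.2  0.2 -4.6] M [ 0.06  0.   -0.  ] w 0.0075 q [-0.47  0.2   1.55  0.    1.39  1.13]
```

Lower to a bottom height about 15 mm above the mouth and look.

{"method": "apply_moves", "body": {
  "commands": [
    [0.0,0.0,0.015,0],
    [0.0,0.0,0.029,0],
    [0.0,0.0,0.033,0],
    [0.0,0.0,0.033,0],
    [0.0,0.0,0.033,0]
  ]
}}

```text
time_s: 7.48
ee_pos: [0.5812, -0.2057, 0.1869]
eef_rot: [[-0.033, -0.999, 0.002], [-0.999, 0.033, 0.002], [-0.002, -0.002, -1.0]]
force: [0.3, 0.7, -3.7]
grip_width: 0.0078
```

```bash
python3 -c "
from h import *
go(.581,-.207,.19,-92)
s=read_camera('side');t=read_camera('top')
cv2.imwrite('pics/d1f.png',s);cv2.imwrite('pics/d2f.png',t)
cv2.imwrite('pics/d1.png',cv2.resize(s[120:220,300:400],None,fx=6,fy=6,interpolation=cv2.INTER_CUBIC))
cv2.imwrite('pics/d2.png',cv2.resize(t[160:260,320:430],None,fx=6,fy=6,interpolation=cv2.INTER_CUBIC))"
```

```text
row [ 0.0013  0.0001 -0.0031] 0.0015 | t 7.47 tcp [ 0.5812 -0.2057  0.1869] ang -91.92 tilt [0.0019 0.0016] F [ 0.3  0.7 -3.7] M [ 0.    0.01 -0.01] w 0.0078 q [-0.47  0.23  1.59  0.    1.33  1.13]
```

View pics/d1.png

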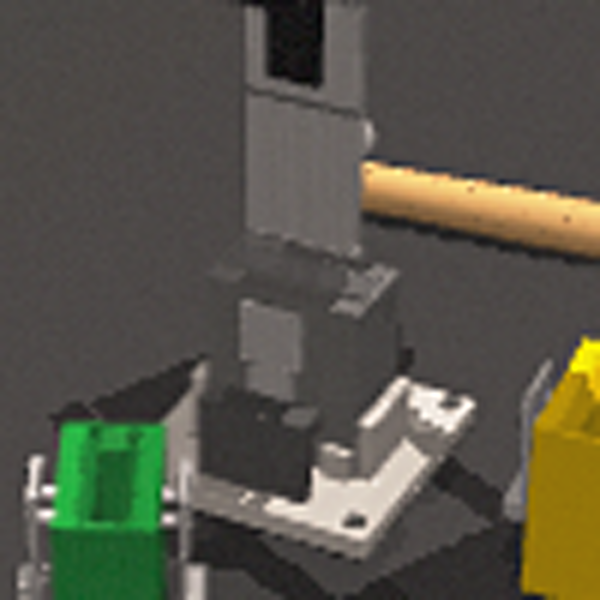

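View pics/d2.png

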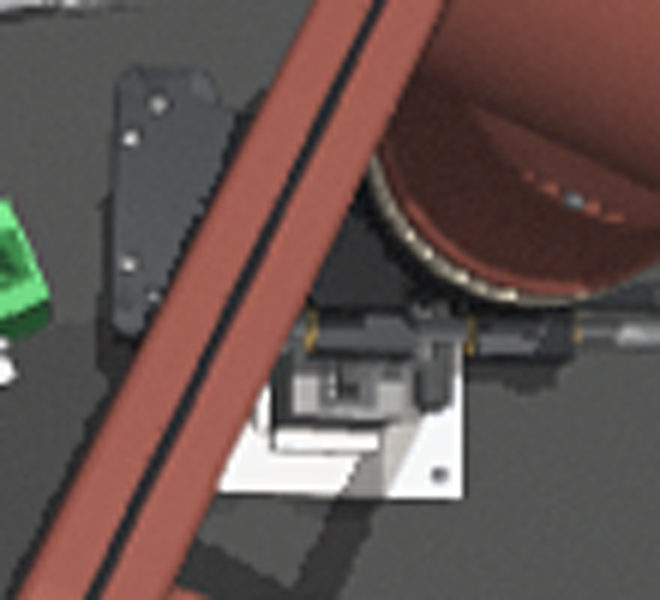

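```bash
python3 -c "
from h import *
q=onz('side',np.array([(247,234),(360,258)])/6+[300,120]-.42,.1087);print(q,q.mean(0))
print('expected front', .5812,-.2057+.004)
# cassette top corners new pic: left (207,270)? near-right (355,312), far-right(400,268)
print(onz('side',np.array([(207,272),(355,312),(400,267)])/6+[300,120]-.42,.092))
P=[[.581+a,-.2055+b,.092] for a,b in((-.035,.02),(.035,.02),(.035,-.02),(-.035,-.02))]
print((proj('side',P)-[300,120]+.42)*6)
"
python3 - <<'E'
import cv2
s=cv2.imread('pics/side0.png');cv2.imwrite('pics/e1.png',cv2.resize(s[150:200,320:380],None,fx=12,fy=12,interpolation=cv2.INTER_CUBIC))
E
```

```text
[[ 0.60322503 -0.20320509]
 [ 0.55339714 -0.20532816]] [ 0.57831109 -0.20426662]
expected front 0.5812 -0.2017
[[ 0.61702265 -0.19359343]
 [ 0.54902258 -0.19089337]
 [ 0.54572859 -0.23155832]]
[[356.71666819 320.07037117]
 [200.93375974 281.73107868]
 [241.10533045 237.182325  ]
 [393.92203572 273.68395587]]
```

View pics/e1.png

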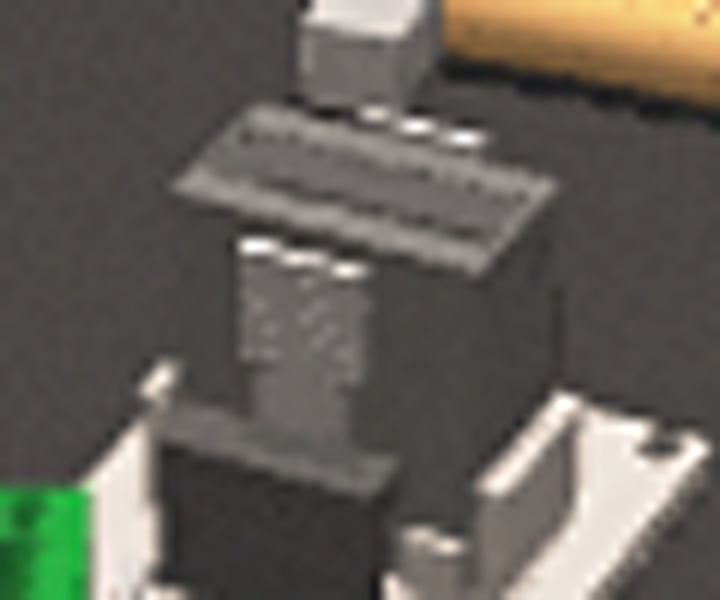

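```bash
python3 -c "
from h import *
q=onz('side',np.array([(172,187),(480,275),(560,183),(265,103)])/12+[320,150]-.46,.092);print(np.round(q*1e3,1),q.mean(0))
"
python3 - <<'E'
import cv2,numpy as np
s=cv2.imread('pics/d1f.png');cv2.imwrite('pics/e2.png',cv2.resize(s[120:180,325:385],None,fx=10,fy=10,interpolation=cv2.INTER_CUBIC))
E
```

```text
[[ 617.1 -192.5]
 [ 545.7 -188. ]
 [ 544.5 -228.3]
 [ 613.8 -232. ]] [ 0.5802645  -0.21020533]
```

View pics/e2.png

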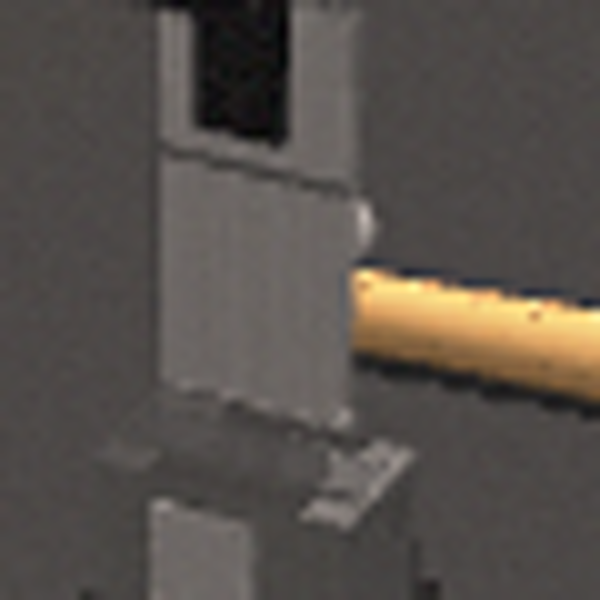

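```bash
python3 -c "
from h import *
f=lambda p,z:print(np.round(1e3*onz('side',np.array(p)/10+[325,120]-.45,z),1).tolist())
f([(195,130),(290,147)],.1869)
f([(160,150),(355,194)],.1637)
f([(160,388),(350,428)],.1087)
P=[[.5812+a,-.2017+b,z] for a,b,z in((.025,0,.1087),(-.025,0,.1087),(.0095,.015,.1869),(-.0095,.015,.1869))]
print((proj('side',P)-[325,120]+.45)*10)
"

```

```text
[[592.3, -196.6], [568.4, -198.2]]
[[613.7, -224.0], [561.4, -223.3]]
[[604.1, -204.0], [553.9, -206.3]]
[[148.57251411 390.50433762]
 [334.01577753 434.70024012]
 [183.83204067 148.9493698 ]
 [257.52744791 164.96360927]]
```

{"method": "apply_moves", "body": {
  "commands": [
    [0.0005,-0.0007,0.008,0],
    [0.0005,-0.0007,0.015,0],
    [0.0005,-0.0007,0.02,0],
    [0.0005,-0.0007,0.024,0],
    [0.0005,-0.0007,0.028,0],
    [0.0005,-0.0007,0.028,0]
  ]
}}

```text
time_s: 8.32
ee_pos: [0.5817, -0.2061, 0.1586]
eef_rot: [[-0.033, -0.999, 0.002], [-0.999, 0.033, 0.002], [-0.002, -0.001, -1.0]]
force: [-0.3, 0.3, -3.6]
grip_width: 0.0079
```

```bash
python3 -c "
from h import *
go(.5815,-.2065,.12,-92)"
```

```text
row [0.0005 0.0003 0.0386] 0.0015 | t 8.32 tcp [ 0.5817 -0.2061  0.1586] ang -91.91 tilt [0.0015 0.0017] F [-0.3  0.3 -3.6] M [0.05 0.05 0.03] w 0.0079 q [-0.47  0.25  1.61  0.    1.28  1.13]
```

{"method": "apply_moves", "body": {
  "commands": [
    [0,0,0.004,0],
    [0,0,0.008,0],
    [0,0,0.012,0],
    [0,0,0.016,0],
    [0,0,0.02,0],
    [0,0,0.02,0]
  ]
}}

```text
time_s: 9.07
ee_pos: [0.5814, -0.2059, 0.1381]
eef_rot: [[-0.033, -0.999, 0.001], [-0.999, 0.033, 0.002], [-0.002, -0.001, -1.0]]
force: [0.2, -0.1, -3.8]
grip_width: 0.0078
```

```bash
python3 -c "
from h import *
go(.5815,-.2065,.1,-92)"
```

```text
row [ 0.0006 -0.      0.0381] 0.0014 | t 9.07 tcp [ 0.5814 -0.2059  0.1381] ang -91.92 tilt [0.0007 0.0022] F [ 0.2 -0.1 -3.8] M [0.03 0.02 0.03] w 0.0078 q [-0.47  0.27  1.63  0.    1.24  1.13]
```

Still free of contact. Continue to just above the floor.

{"method": "apply_moves", "body": {
  "commands": [
    [0,0,0.005,0],
    [0,0,0.01,0],
    [0,0,0.015,0],
    [0,0,0.02,0],
    [0,0,0.025,0],
    [0,0,0.03,0],
    [0,0,0.035,0],
    [0,0,0.037,0],
    [0,0,0.037,0]
  ]
}}

```text
time_s: 10.2
ee_pos: [0.5814, -0.2058, 0.1009]
eef_rot: [[-0.033, -0.999, 0.0], [-0.999, 0.033, 0.002], [-0.002, -0.0, -1.0]]
force: [0.1, -0.0, -2.7]
grip_width: 0.0076
```

```bash
python3 -c "
from h import *
go(.5815,-.2065,.1,-92)"
```

```text
row [ 0.0007 -0.0001  0.0009] 0.0014 | t 10.2 tcp [ 0.5814 -0.2058  0.1009] ang -91.92 tilt [0.0004 0.0023] F [ 0.1 -0.  -2.7] M [-0.01  0.02 -0.01] w 0.0076 q [-0.47  0.31  1.65  0.    1.18  1.13]
```

{"method": "apply_moves", "body": {
  "commands": [
    [0,0,0.001,0],
    [0,0,0.002,0],
    [0,0,0.002,0],
    [0,0,0.002,0]
  ]
}}

```text
time_s: 10.7
ee_pos: [0.5818, -0.206, 0.1002]
eef_rot: [[-0.033, -0.999, 0.001], [-0.999, 0.033, 0.002], [-0.002, -0.001, -1.0]]
force: [-2.7, 1.0, 6.0]
grip_width: 0.0083
```

Floor contact at the predicted height, so the plate is home. Release.

{"method": "apply_moves", "body": {
  "commands": [
    [0,0,0,0],
    [0,0,0,0],
    [0,0,0,0],
    [0,0,0,0],
    [0,0,0,0],
    [0,0,0,0]
  ],
  "grip": 0.087
}}

```text
time_s: 11.45
ee_pos: [0.5818, -0.2061, 0.1002]
eef_rot: [[-0.033, -0.999, 0.002], [-0.999, 0.033, 0.002], [-0.002, -0.001, -1.0]]
force: [0.1, 0.3, -0.6]
grip_width: 0.0598
```

```bash
python3 -c "
from h import *
go(.581,-.206,.068,-92)
s=read_camera('side');t=read_camera('top')
cv2.imwrite('pics/f1.png',cv2.resize(s[100:220,290:410],None,fx=5,fy=5,interpolation=cv2.INTER_CUBIC))
cv2.imwrite('pics/f2.png',cv2.resize(t[160:260,320:430],None,fx=5,fy=5,interpolation=cv2.INTER_CUBIC))"
```

```text
row [0.     0.0009 0.0322] 0.0015 | t 11.45 tcp [ 0.5818 -0.2061  0.1002] ang -91.92 tilt [0.0015 0.0017] F [ 0.1  0.3 -0.6] M [ 0.07 -0.01 -0.04] w 0.0598 q [-0.47  0.31  1.65  0.    1.17  1.13]
```

View pics/f1.png

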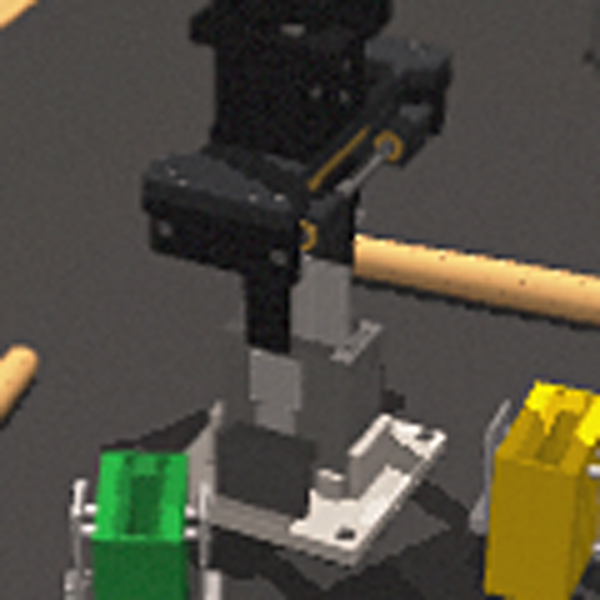

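View pics/f2.png

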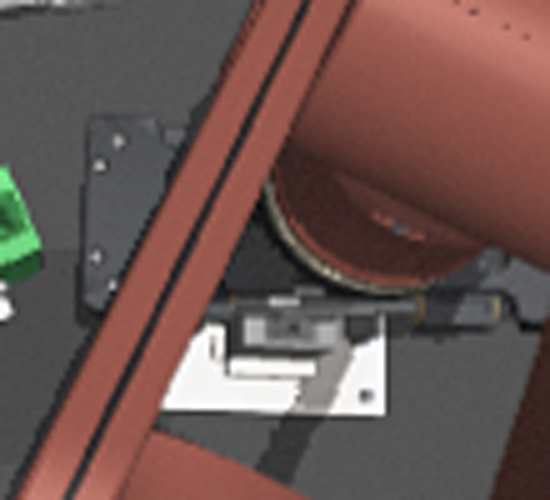

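{"method": "apply_moves", "body": {
  "commands": [
    [0,0.0005,0,0],
    [0,0.0005,0,0],
    [0,0.0005,0,0],
    [0,0.0005,0,0],
    [0,0.0005,0,0],
    [0,0.0005,0.008,0],
    [0,0.0005,0.016,0],
    [0,0.0005,0.024,0],
    [0,0.0005,0.031,0],
    [0,0.0005,0.032,0],
    [0,0.0005,0.032,0]
  ]
}}

```text
time_s: 12.92
ee_pos: [0.5814, -0.206, 0.0682]
eef_rot: [[-0.033, -0.999, 0.002], [-0.999, 0.033, 0.002], [-0.002, -0.001, -1.0]]
force: [-0.6, -0.2, 0.3]
grip_width: 0.0869
```

```bash
python3 -c "
from h import *
go(.581,-.206,.068,-92)
s=read_camera('side')
cv2.imwrite('pics/g1.png',cv2.resize(s[100:220,290:410],None,fx=5,fy=5,interpolation=cv2.INTER_CUBIC))"
```

```text
row [-0.      0.0004  0.0002] 0.0015 | t 12.93 tcp [ 0.5814 -0.206   0.0682] ang -91.92 tilt [0.0015 0.0017] F [-0.6 -0.2  0.3] M [ 0.03 -0.01 -0.03] w 0.0869 q [-0.47  0.35  1.67  0.    1.12  1.13]
```

View pics/g1.png

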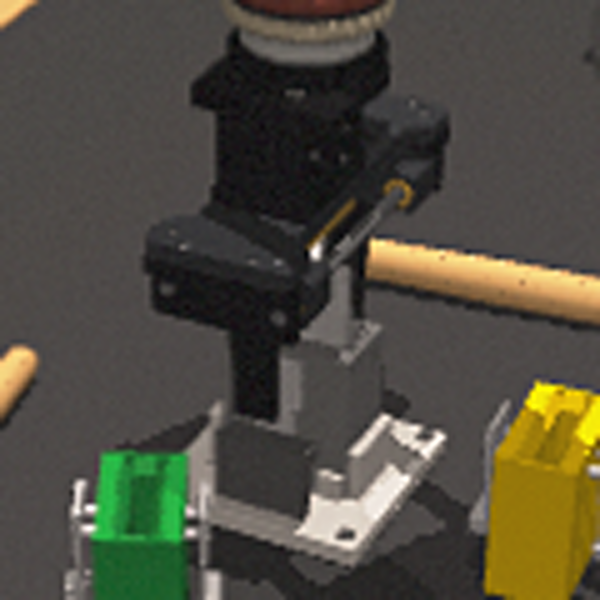

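The fingers straddle the pads, above the bracket tops. Pinch.

{"method": "apply_moves", "body": {
  "commands": [
    [0,0,0,0],
    [0,0,0,0],
    [0,0,0,0],
    [0,0,0,0],
    [0,0,0,0],
    [0,0,0,0],
    [0,0,0,0],
    [0,0,0,0],
    [0,0,0,0]
  ],
  "grip": 0.04,
  "newtons": 32
}}

```text
time_s: 14.1
ee_pos: [0.5818, -0.2067, 0.0692]
eef_rot: [[-0.033, -0.999, 0.002], [-0.999, 0.033, 0.001], [-0.001, -0.002, -1.0]]
force: [-3.1, -0.6, 4.4]
grip_width: 0.0455
```

```bash
python3 -c "
from h import *
go(.581,-.206,.068,-92)"
```

```text
row [-0.0006  0.0009  0.0012] 0.0014 | t 14.1 tcp [ 0.5818 -0.2067  0.0692] ang -91.92 tilt [0.0025 0.0005] F [-3.1 -0.6  4.4] M [-0.29  0.39 -0.05] w 0.0455 q [-0.47  0.35  1.67  0.    1.12  1.13]
```

```bash
python3 -c "
from h import *
go(.581,-.206,.068,-92)
s=read_camera('side')
cv2.imwrite('pics/g2.png',cv2.resize(s[100:220,290:410],None,fx=5,fy=5,interpolation=cv2.INTER_CUBIC))"
```

```text
row [-0.0006  0.0009  0.0012] 0.0014 | t 14.1 tcp [ 0.5818 -0.2067  0.0692] ang -91.92 tilt [0.0025 0.0005] F [-3.1 -0.6  4.4] M [-0.29  0.39 -0.05] w 0.0455 q [-0.47  0.35  1.67  0.    1.12  1.13]
```

View pics/g2.png

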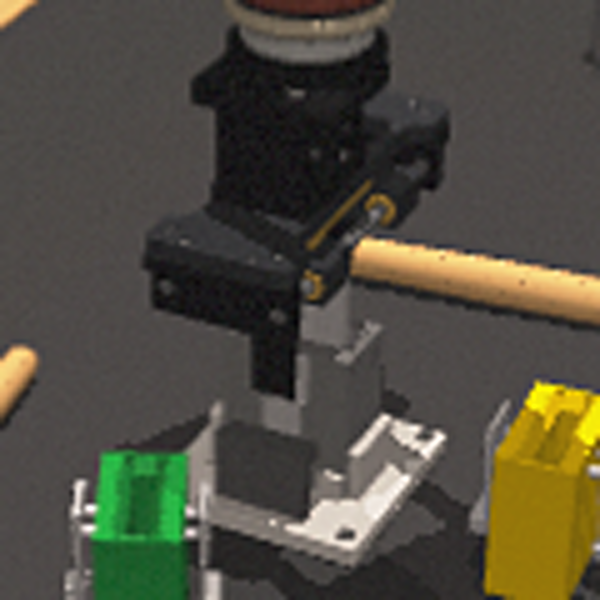

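Both pads are pressed in. Lift slowly at first.

{"method": "apply_moves", "body": {
  "commands": [
    [0,0,-0.002,0],
    [0,0,-0.005,0],
    [0,0,-0.009,0],
    [0,0,-0.013,0],
    [0,0,-0.017,0],
    [0,0,-0.021,0],
    [0,0,-0.021,0]
  ]
}}

```text
time_s: 15.02
ee_pos: [0.5822, -0.2069, 0.0908]
eef_rot: [[-0.033, -0.999, 0.004], [-0.999, 0.033, 0.0], [-0.0, -0.004, -1.0]]
force: [-0.5, -0.5, -6.8]
grip_width: 0.045
```

```bash
python3 -c "
from h import *
go(.581,-.206,.2,-92)
s=read_camera('side')
cv2.imwrite('pics/g3.png',cv2.resize(s[100:220,290:410],None,fx=5,fy=5,interpolation=cv2.INTER_CUBIC))"
```

```text
row [-0.0009  0.0008 -0.1092] 0.0014 | t 15.03 tcp [ 0.5822 -0.2069  0.0908] ang -91.92 tilt [0.0035 0.    ] F [-0.5 -0.5 -6.8] M [-0.07 -0.02  0.03] w 0.045 q [-0.47  0.32  1.66  0.    1.15  1.13]
```

View pics/g3.png

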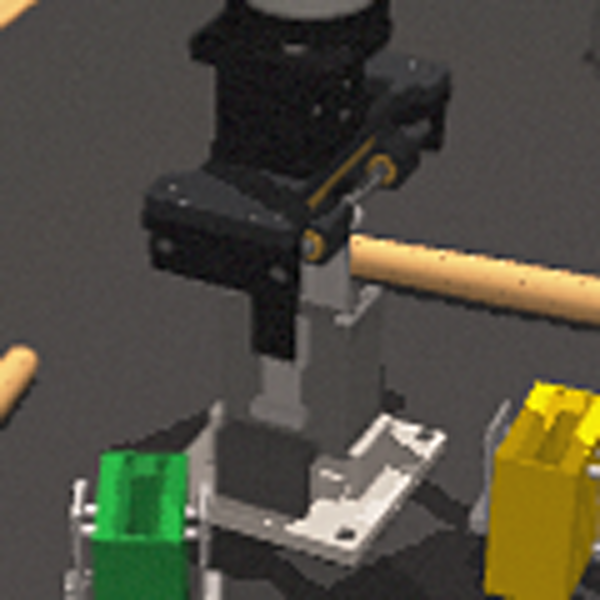

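{"method": "apply_moves", "body": {
  "commands": [
    [0,0,-0.006,0],
    [0,0,-0.014,0],
    [0,0,-0.024,0],
    [0,0,-0.036,0],
    [0,0,-0.05,0],
    [0,0,-0.064,0],
    [0,0,-0.078,0],
    [0,0,-0.09,0],
    [0,0,-0.1,0],
    [0,0,-0.105,0],
    [0,0,-0.107,0],
    [0,0,-0.107,0]
  ]
}}

```text
time_s: 16.58
ee_pos: [0.5815, -0.2067, 0.1971]
eef_rot: [[-0.033, -0.999, 0.003], [-0.999, 0.033, 0.001], [-0.001, -0.003, -1.0]]
force: [0.3, -0.7, -5.8]
grip_width: 0.0453
```

{"method": "apply_moves", "body": {
  "commands": [
    [0,0,0,0],
    [0,0,0,0],
    [0,0,0,0],
    [0,0,0,0]
  ]
}}

```text
time_s: 17.08
ee_pos: [0.5814, -0.2067, 0.1971]
eef_rot: [[-0.034, -0.999, 0.002], [-0.999, 0.034, 0.001], [-0.001, -0.002, -1.0]]
force: [0.5, -0.5, -7.2]
grip_width: 0.0447
```

```bash
python3 -c "
from h import *
go(.581,-.206,.2,-92)
s=read_camera('side')
cv2.imwrite('pics/g4.png',cv2.resize(s[60:220,270:430],None,fx=3.7,fy=3.7,interpolation=cv2.INTER_CUBIC))
go(.581,-.206,.2,-92);print(np.abs(read_state()['qvel']).max())"
```

```text
row [-0.0007  0.0005 -0.0029] 0.0014 | t 17.07 tcp [ 0.5814 -0.2067  0.1971] ang -91.92 tilt [0.0024 0.0006] F [ 0.5 -0.5 -7.2] M [ 0.02  0.04 -0.  ] w 0.0447 q [-0.47  0.22  1.58  0.    1.34  1.13]
row [-0.0007  0.0005 -0.0029] 0.0015 | t 17.12 tcp [ 0.5815 -0.2067  0.1971] ang -91.92 tilt [0.0025 0.0005] F [ 0.2  0.5 -7.1] M [ 0.03  0.   -0.03] w 0.0448 q [-0.47  0.22  1.58  0.    1.34  1.13]
0.0017907616098372585
```

View pics/g4.png

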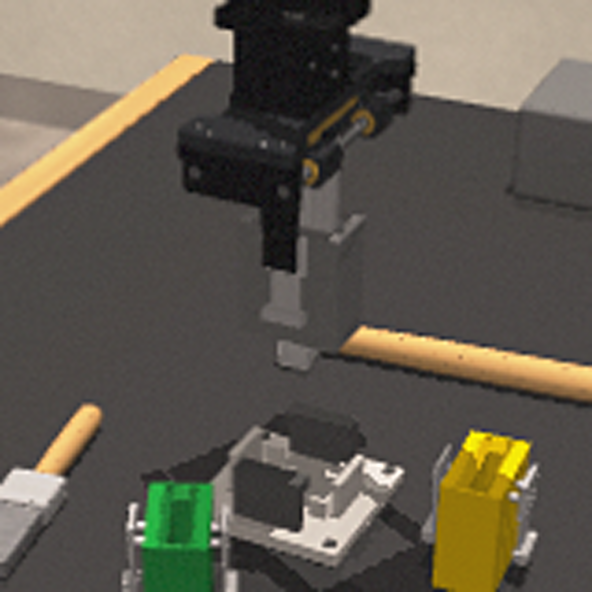

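```bash
python3 -c "
from h import *
print(hand_in());go(.581,-.206,.2,-92)"
```

```text
the job is handed in; nothing more can be done
None
the job is handed in; nothing more can be done
```

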